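# Clear the offcuts out of the mitre box with its scraper block

### The job

Unhook the scraper block that hangs on the near wall of the wooden mitre box (lift it, then pull it off its screw), stand it down, and take it again by its two broad faces so that it fits across the channel. Stand it in the channel behind the offcuts and wipe them all out of the end into the metal tray, keeping the fingers off them. Then stand the block upright on its rubber foot on the bench, and leave the other things where they lie.

Things in the scene. Friction and masses are not known exactly. Their poses are not given: they have to be found in the camera images.
- mitre_box: Mitre box of brown wood, fixed: a straight channel open above and at both ends, 260 mm long (its y), 96 mm wide over the walls (its x), 74 mm high. Origin at the centre of its underside on the bench; z up; the metal tray is at its -y end; the near wall, towards the robot, is at -x. The walls are 12 mm thick and rise 54 mm above the bed.
- bed_center (a point): Centre of the bed (floor) of the mitre box's channel, 20 mm above the bench; axes as the mitre box. The bed is 72 mm wide (x -36 to 36 mm) between the walls and runs 130 mm each way along y.
- screw_head (a point): Centre of the head of the screw on the outer face of the near wall, 53.5 mm above the bench. It stands out along the box's -x: shank 5 mm thick and 5 mm long, then a round head 13 mm wide and 4 mm thick.
- chip_tray: Shallow open tray of sheet metal, fixed, 140 mm (x) by 112 mm (y) by 14 mm high, walls and floor 2 mm, butted against the -y end of the mitre box; its rim lies 6 mm below the bed. Origin at the centre of its underside; axes parallel to the mitre box's.
- block_center (a point): Centre of the scraper block: loose, pale wood with a black rubber foot, 34 mm thick (its x), 62 mm long (its y), 56 mm high (its z), 130 g. At first it hangs on the near wall, x and y parallel to the box's, foot 10 mm above the bench, back (+x) flat against the wall, so that only its two ends (62 mm apart) can be gripped. It stands by itself on its foot, 28 mm below this point.
- keyhole (a point): Middle of the round hole, 19 mm wide, of the keyhole plate in the block's back; it passes the screw's head. At the start the screw's shank sits 14 mm above it in a slot 9 mm wide (2 mm of play each way). The block comes free when lifted 14 mm (11 to 17 will do), then pulled straight off, 10 mm or more, along the box's -x.
- foot_edge (a point): Middle of the block's rubber foot, at the very bottom. Set across the channel (block's length along the box's x) it leaves 5 mm at each end, no room there for fingers, so for wiping the block is held by its two broad faces (34 mm apart, along its x). Gripped near its top, the fingers pass over the offcuts, which are at most 14 mm high.
- offcut_strip_center (a point): Centre of a square strip of pale wood, 60 mm long (its y) by 11 by 11 mm, lying on the bed of the channel, roughly along it.
- offcut_1_center (a point): Centre of a sawn stub of pale wood, 14 by 23 by 12 mm high, lying on the bed. All the offcuts lie between 110 mm towards the tray and 30 mm the other way from the middle of the box.
- offcut_2_center (a point): Centre of a sawn stub of pale wood, 16 by 20 by 11 mm high, lying on the bed.
- offcut_3_center (a point): Centre of a sawn stub of pale wood, 13 by 24 by 14 mm high, lying on the bed.
- order_pad: Black notebook, 148 by 110 by 16 mm, lying at the left front; origin under its middle. Leave it alone.
- bamboo_graver: Graver with bamboo handle, 152 mm long (its y), 12 mm thick, lying at the right front edge; origin under its middle. Leave it alone.
- stock_bar: Bar of boxwood, 86 mm long (its y), 12 by 11 mm, lying on the bench at the right front; origin under its middle. It is stock, not an offcut: leave it alone.
- eye_loupe: Black loupe, 38 mm wide, 30 mm high, standing behind the mitre box; origin under its middle. Leave it alone.
- small_hammer: Small hammer, 170 mm long (its y), head 50 mm wide and 25 mm high, lying behind the tray; origin under its middle. Leave it alone.
Not all that is in view belongs to the job. Leave any blue or red look-alike of the part that bears block_center alone.

How it is judged (in metres and radians):
On the way, in this order (a step that is already met when the one before it is completed fails the run):
1. the block is off its screw, put down upright on its foot (on the bench or in the channel) and let go (distance of block_center from where it was at the start of the episode above 0.03 m and ((height (world z) of block_center between 0.022 and 0.033 m and angle between block_center's own z axis and vertical below 0.15 rad and not (x of block_center in the frame of chip_tray between -0.085 and 0.085 m and y of block_center in the frame of chip_tray between -0.07 and 0.07 m)) or (x of block_center in the frame of mitre_box between -0.012 and 0.012 m and y of block_center in the frame of mitre_box between -0.15 and 0.15 m and z of block_center in the frame of mitre_box between 0.042 and 0.058 m and angle between block_center's own z axis and vertical below 0.2 rad)) and contact force between the fingers and scraper_block below 0.1 N and linear speed of scraper_block below 0.03 m/s), for 0.2 s.
2. the block, held in the fingers, stands upright across the channel with its foot within 10 mm of the bed, in the end away from the tray, behind the offcuts (x of block_center in the frame of mitre_box between -0.012 and 0.012 m and y of block_center in the frame of mitre_box between -0.15 and 0.15 m and z of block_center in the frame of mitre_box between 0.042 and 0.058 m and angle between block_center's own z axis and vertical below 0.2 rad and y of block_center in the frame of mitre_box above 0.03 m and angle between the y axis of block_center and the x axis of mitre_box, either way round below 0.2 rad and contact force between the fingers and scraper_block above 1 N), for 0.2 s.
3. all four offcuts lie in the tray (x of offcut_strip_center in the frame of chip_tray between -0.07 and 0.07 m and y of offcut_strip_center in the frame of chip_tray between -0.056 and 0.056 m and z of each of offcut_strip_center, offcut_1_center, offcut_2_center, offcut_3_center in the frame of chip_tray below 0.028 m and x of offcut_1_center in the frame of chip_tray between -0.07 and 0.07 m and y of offcut_1_center in the frame of chip_tray between -0.056 and 0.056 m and x of offcut_2_center in the frame of chip_tray between -0.07 and 0.07 m and y of offcut_2_center in the frame of chip_tray between -0.056 and 0.056 m and x of offcut_3_center in the frame of chip_tray between -0.07 and 0.07 m and y of offcut_3_center in the frame of chip_tray between -0.056 and 0.056 m), for 0.2 s.
At the end, for the whole second after the job is handed in: All four offcuts lie in the tray (centres inside its outline and below 28 mm), and the scraper block stands released and at rest, upright (within 0.15 rad) on its foot on the bench, outside box and tray (all of step 3 and height (world z) of block_center between 0.022 and 0.033 m and angle between block_center's own z axis and vertical below 0.15 rad and not (x of block_center in the frame of chip_tray between -0.085 and 0.085 m and y of block_center in the frame of chip_tray between -0.07 and 0.07 m) and linear speed of scraper_block below 0.03 m/s and contact force between the fingers and scraper_block below 0.1 N); the robot touches nothing.
It fails at once if an offcut is touched by the fingers with more than 0.5 N (contact force between the fingers and offcut_strip above 0.5 N or contact force between the fingers and offcut_1 above 0.5 N or contact force between the fingers and offcut_2 above 0.5 N or contact force between the fingers and offcut_3 above 0.5 N).
It fails at once if one of the bystanders (notebook, graver, boxwood bar, loupe, hammer) is moved by more than 30 mm (distance of any of order_pad, bamboo_graver, stock_bar, eye_loupe, small_hammer from where it was at the start of the episode above 0.03 m).
It also fails if it takes over 51 s, if anything falls off the work surface, if the arm or the gripper's body presses on something with over 40 N, if the wrist force passes 120 N, or if a joint passes its speed limit or range.

### The arm

A 7-joint arm with a two-finger parallel gripper is mounted at the origin on a cart in front of the work surface, level with it; the furniture and walls round the work are solid. World frame = base frame: x ahead of the robot, y to its left, z up, the work surface at z = 0. Lengths are in mm, angles in rad, forces in N, time in s.
With the tool pointing down it reaches from about 425 to 975 mm from the base axis. Payload 16.7 kg.
Tool frame: the origin (TCP) lies midway between the tips of the shut fingers; the grasp point (between the pads) lies 19 mm behind it; z points along the fingers, y is the line along which they close (so a half turn about z gives the same grasp; the last joint's range is limited). The gripper opens to 85 mm and grips with 20 to 120 N. Pads are 22 mm wide; open, the fingers measure 114 mm over their backs; the gripper's body (76 mm by 85 mm) begins 54 mm behind the grasp point. The pads swing forward as they close: fully open they stand 13 mm farther back than shut.
Start: joints at [-1.337, 0.426, 0.074, 1.606, -0.034, 1.111, -0.067], TCP at [252.753, 625.853, 231.302] pointing down, gripper open.
Joint ranges: [-2.85, 2.85], [-0.5, 2.14], [-1.23, 1.37], [0.21, 2.46], [-1.02, 4.16], [0.16, 2.05], [-2.73, 2.73]. Speed limits (rad/s): [1.89, 1.89, 2.39, 2.39, 3.01, 3.01, 3.01].

### API

Orientations are given as a rotation vector (axis times angle).
In Python, from plant import * gives the robot as it stands. The module is installed in compiled form; this text tells all that it offers.
- The arm moves only by the tool play_rows, never from a script. Its argument "steps" is a list that holds one entry, the list of rows, each a list of 6 numbers: the shift along the tool's x, y, z in units of 30 mm (1.0 is 30 mm), then the turn, a rotation vector about the tool's x, y, z in units of 6 degrees (1.0 is 6 degrees). A call has 1 to 12 rows; each row shifts and turns the commanded pose from where the row before left it, along the tool's axes as they then stand; what a row does not reach is not made up. A row lasts 1/10 s, in which the tool goes at most 50 mm and 8.59 degrees, less where a joint would pass 70% of its speed; a pose out of reach is approached as far as the arm can. A call is refused whole if a number of a shift passes 1 or a number of a turn 1, either way. A call with a gripper value outside its range is refused whole. "gripper" is the finger opening in mm, from 0 to 85.4, set as the call begins (left out, the last holds). The fingers move at their own pace and stop on an object; "squeeze" is the grip in N (left out, the last holds). Time passes only in rows, so rows that do not move let the fingers close. It gives the time, the measured TCP pose, the force, the opening and the grip force at its end, in the units of the state.
- get_obs(): the state, without advancing time (a new reading comes with each control period).
- get_image(name): name is "side" or "top"; returns (picture, depth): 400x640x3 uint8, red, green, blue; 400x640 float32, mm along the optical axis (not along the pixel's ray), 0 where there is no reading.
- get_calibration(name): a dict with "intrinsics" (3x3 intrinsics, pixels), "k1" (the pictures are not rectified: a ray, as slopes to the right and down, at radius r is drawn at 1 + k1 r^2 times it, then the intrinsics apply), "R" (3x3) and "t" (3): a world point X has camera coordinates R X + t. Camera axes: x right, y down, z forward; pixel columns grow to the right and rows downward; lengths in mm; the calibration is good to about 2 mm. A picture is of the moment at which its call begins. get_calibration takes no time and is no camera call.
- sign_off(): hands the job in; it is judged then, once.
Trained networks look in the newest picture that a camera, given by its name, has taken for a name from the list of things; names that differ only in an ending like _2 or _b are one class to them, and where a whole thing is asked for, a point or a joint stands for the part that bears it (a point fixed in the world has none). Each returns a list of dicts, best first, with "score" (0 to 1); they miss things now and then, are a little off and sometimes report something else, mostly with a low value. They report only what shows in the picture. A call takes as long as a camera call. They do not tell look-alikes from the thing itself.
- search_frame(target, camera): "box" ([left, top, width, height] in pixels, round what is visible of it).
- masks_of(target, camera): "mask" (400x640 bool, what is visible of it) and "box" ([left, top, width, height] in pixels, round what is visible of it).
The state is a dict: "t": time; "qpos": joint angles; "joint_vel": joint speeds; "effort": joint torques, N m; "position": TCP position; "tool_rot": TCP orientation; "wrist_force": force on the tool from outside, world axes, zero at the start; "ft_torque": the same for the moment, N m; "width": finger opening in mm; "gripper_force": force on a finger pad.
Only numpy, scipy, OpenCV 4.12 (cv2) and the standard library are available. Lean on these libraries where they do the work, as an engineer would, in place of code of your own. Each camera call takes 0.05 s, during which the arm holds its last target. There are 200 camera calls.

## Working session

There is one attempt and no reset: what is moved stays moved. The work goes in short steps, Python scripts to look and compute and a tool call to move; the robot and the scene stay as the last step left them, time stands still between calls to the robot, and variables do not carry over. Pictures are saved under pics/ and viewed, at most 12 in all, crops included, and the job is handed in when it is done.

Besides the shell and the picture viewer there is one more tool, called after ">>>" as name(argument=value, ...) on one line, values as JSON. play_rows: Moves the arm, as the interface text tells. Its arguments: {"type":"object","properties":{"steps":{"type":"array"},"gripper":{"type":"number"},"squeeze":{"type":"number"}},"required":["steps"]}

```bash
mkdir -p pics; cat > h.py <<'E'
from plant import *
import numpy as np, cv2
from scipy.spatial.transform import Rotation as Rn
def cloud(name,d):
    c=get_calibration(name);K=np.array(c["intrinsics"]);k1=c["k1"];R=np.array(c["R"]);t=np.array(c["t"])
    v,u=np.mgrid[0:400,0:640].astype(float)
    xd=(u-K[0,2])/K[0,0];yd=(v-K[1,2])/K[1,1];x,y=xd.copy(),yd.copy()
    for _ in range(15):
        f=1+k1*(x*x+y*y);x,y=xd/f,yd/f
    P=np.stack([x*d,y*d,d],-1)
    W=(P-t)@R; W[d<=0]=np.nan
    return W
def px(name,X):
    c=get_calibration(name);K=np.array(c["intrinsics"]);p=np.array(c["R"])@np.array(X,float)+np.array(c["t"])
    s=p[:2]/p[2];s=s*(1+c["k1"]*(s@s));return K[:2,:2]@s+K[:2,2]
E
cat > a.py <<'E'
from h import *
o=get_obs();print(o["t"],o["position"],o["tool_rot"],o["width"])
names=["mitre_box","chip_tray","block_center","offcut_strip_center","offcut_1_center","order_pad","bamboo_graver","stock_bar","eye_loupe","small_hammer"]
ims=[]
for cam in ["top","side"]:
    im,d=get_image(cam);np.savez(f"{cam}.npz",im=im,d=d);ims.append(im);cv2.imwrite(f"pics/{cam}0.png",im[...,::-1])
    W=cloud(cam,d)
    for n in names:
        for r in masks_of(n,cam)[:6]:
            m=r["mask"];P=W[m];P=P[~np.isnan(P[:,0])]
            if len(P): print(cam,n,round(r["score"],2),r["box"],np.median(P,0).round(),np.percentile(P,3,0).round(),np.percentile(P,97,0).round())
E
python3 a.py
```

```text
0.0 [252.63370516 625.5129595  230.61349247] [-5.99184845e-01 -3.08379747e+00  1.98194460e-03] 85.49881897824596
top mitre_box 0.8 [268.7, 146.5, 131.5, 55.6] [ 603. -109.   23.] [ 544. -240.    7.] [643.   6.  77.]
top chip_tray 0.56 [391.6, 143.3, 54.6, 62.3] [ 605. -308.    3.] [ 539. -358.   -1.] [ 673. -254.   14.]
top block_center 0.84 [286.0, 254.7, 33.5, 29.3] [394. -56.  57.] [370. -83.  52.] [416. -29.  60.]
top block_center 0.81 [428.9, 236.7, 25.2, 35.0] [ 431. -337.   55.] [ 400. -362.    3.] [ 461. -320.   60.]
top block_center 0.61 [371.2, 175.0, 8.9, 14.8] [ 585. -206.   31.] [ 575. -217.   19.] [ 595. -196.   36.]
top block_center 0.56 [319.3, 193.0, 33.1, 23.2] [ 528. -121.   66.] [ 513. -150.   24.] [547. -92.  70.]
top offcut_strip_center 0.62 [350.6, 162.4, 27.1, 11.2] [ 618. -182.   31.] [ 612. -207.   20.] [ 628. -154.   35.]
top offcut_1_center 0.55 [348.0, 178.3, 13.3, 10.5] [ 585. -161.   32.] [ 573. -169.   20.] [ 596. -151.   36.]
top order_pad 0.71 [169.0, 209.3, 69.7, 78.1] [437. 161.  14.] [369. 100.   9.] [508. 222.  18.]
top bamboo_graver 0.68 [359.1,
[... 1064 characters left out ...]
83.5, 16.2, 12.3] [ 613. -180.   30.] [ 609. -216.   21.] [ 621. -152.   32.]
side order_pad 0.95 [274.3, 271.7, 93.4, 55.8] [433. 171.  13.] [360. 102.   2.] [506. 230.  14.]
side stock_bar 0.67 [381.6, 194.8, 14.8, 14.9] [ 386. -228.   10.] [ 377. -270.    3.] [ 396. -193.   12.]
side stock_bar 0.5 [245.1, 192.4, 14.1, 10.9] [ 716. -109.   22.] [ 701. -133.    5.] [736. -99.  30.]
side eye_loupe 0.53 [246.1, 191.3, 15.1, 14.7] [ 717. -109.   21.] [ 701. -135.   -0.] [738. -99.  31.]
side eye_loupe 0.39 [313.9, 187.1, 21.3, 32.3] [523. -93.  51.] [ 511. -145.   16.] [543. -89.  67.]
side small_hammer 0.73 [250.3, 163.0, 31.3, 28.0] [ 738. -191.   16.] [ 709. -335.    4.] [ 757. -180.   25.]
```

View pics/top0.png

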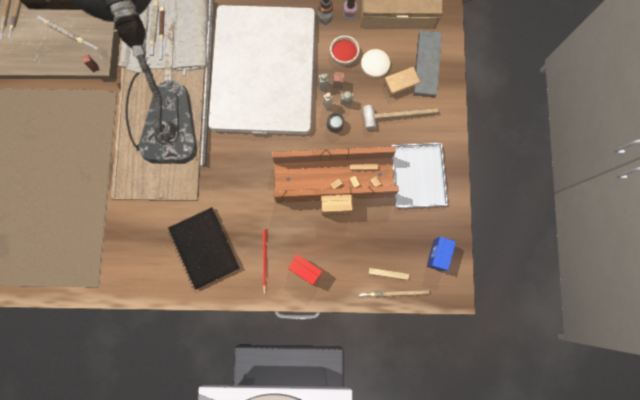

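View pics/side0.png

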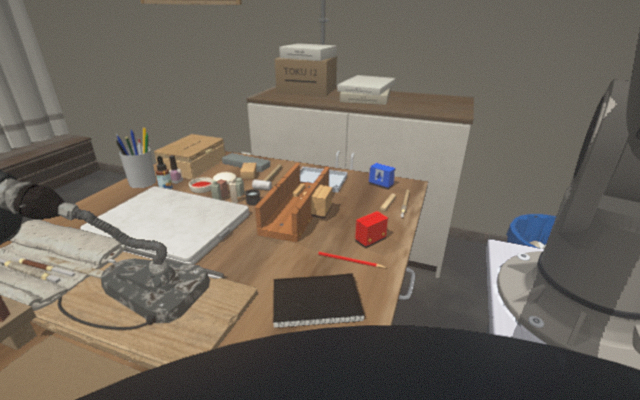

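The top view shows these candidates: the pale block on the near wall at (336,203), a red look-alike at (305,270), a blue look-alike at (442,254) and a pale block at the back at (402,82). By the description, the right one is the pale block hanging on the near wall at (336,203). Next I'll check it in a crop and fit the poses.

```bash
cat > b.py <<'E'
from h import *
S={c:np.load(c+".npz") for c in ("top","side")}
im=S["top"]["im"][130:230,255:455];cv2.imwrite("pics/crop0.png",cv2.resize(im[...,::-1],None,fx=4,fy=4,interpolation=cv2.INTER_CUBIC))
Ws={c:cloud(c,S[c]["d"]) for c in S}
def rect(c,lo,hi,zl,zh,tag):
    W=Ws[c];m=(W[...,2]>zl)&(W[...,2]<zh)
    for i in (0,1): m&=(W[...,i]>lo[i])&(W[...,i]<hi[i])
    P=W[m]
    if len(P)<10: print(c,tag,len(P));return
    (cx,cy),s,a=cv2.minAreaRect(P[:,:2].astype(np.float32))
    q=P[:,:2]-P[:,:2].mean(0);u=np.linalg.svd(q,full_matrices=False)[2][0]
    print(c,tag,len(P),"ctr",round(cx,1),round(cy,1),"size",np.round(s,1),round(a,1),"pca",round(np.degrees(np.arctan2(u[1],u[0]))%180,1),"mean",P.mean(0).round(1))
for c in S:
    rect(c,(520,-260),(700,40),71,80,"walls")
    rect(c,(600,-260),(700,40),71,80,"far wall")
    rect(c,(520,-260),(590,40),71,80,"near wall")
    rect(c,(490,-170),(550,-70),62,70.5,"blocktop")
    rect(c,(490,-170),(535,-70),20,62,"blockface")
    rect(c,(520,-380),(690,-235),8,20,"tray")
    rect(c,(556,-230),(632,0),28,40,"offc")
E
python3 b.py
```

```text
top walls 1408 ctr 583.1 -117.5 size [123.5 259.3] 3.7 pca 93.5 mean [ 595.1 -117.    74.7]
top far wall 690 ctr 638.0 -114.4 size [ 13.6 258.2] 3.7 pca 93.6 mean [ 637.8 -114.3   74.8]
top near wall 718 ctr 541.0 -120.2 size [ 39.3 259.3] 3.5 pca 93.5 mean [ 554.  -119.7   74.7]
top blocktop 493 ctr 531.1 -112.9 size [35.4 78.4] 3.2 pca 90.2 mean [ 531.7 -120.7   66.5]
top blockface 90 ctr 523.2 -121.0 size [62.1 22. ] 89.5 pca 89.4 mean [ 515.9 -120.    42.2]
top tray 375 ctr 605.9 -296.3 size [142.  127.4] 3.6 pca 168.5 mean [ 605.9 -300.7   13.9]
top offc 420 ctr 600.1 -109.6 size [214.8  63.6] 90.0 pca 83.1 mean [ 601.6 -152.1   32.6]
side walls 554 ctr 593.9 -114.7 size [ 97.2 261.8] 3.3 pca 94.2 mean [591.6 -98.   73.7]
side far wall 274 ctr 635.7 -112.4 size [ 13.5 259.2] 3.3 pca 93.4 mean [634.  -96.7  73.7]
side near wall 280 ctr 552.1 -117.2 size [ 12.7 261.8] 3.5 pca 93.5 mean [550.2 -99.3  73.7]
side blocktop 220 ctr 529.7 -120.9 size [35.6 98.4] 3.5 pca 92.9 mean [ 530.7 -117.2   65.7]
side blockface 259 ctr 514.3 -117.8 size [70.2 22.9] 73.5 pca 77.1 mean [ 518.5 -102.8   41.6]
side tray 139 ctr 602.7 -300.1 size [139.4 127.4] 3.7 pca 141.8 mean [ 590.3 -322.7   12.4]
side offc 176 ctr 606.6 -105.7 size [ 47.9 208.9] 3.1 pca 84.8 mean [ 620.8 -104.9   32.9]
```

View pics/crop0.png

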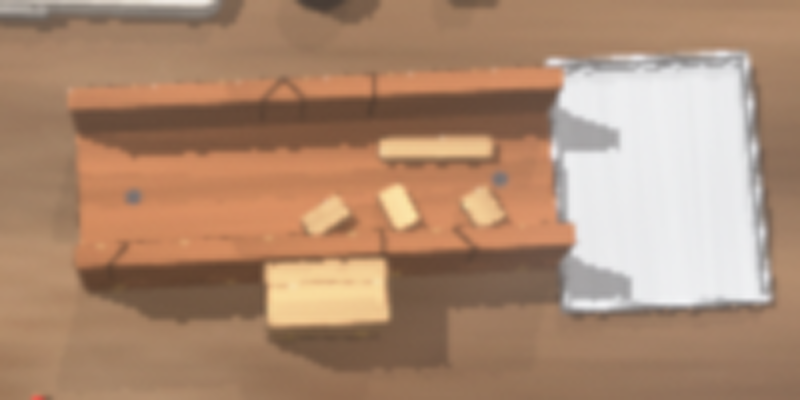

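The crop confirms the choice: the pale wood block (crop 265–388, 260–328) hangs on the near wall. The strip and three stubs lie on the bed, with the tray to the right. The box centre is near (595,-116) with yaw of about 3.5°, and the block centre is near (530,-120,38).

>>> play_rows(steps=[[[0,0,0,0,0,-0.85],[0,0,0,0,0,-0.85],[0,0,0,0,0,-0.85],[0,0,0,0,0,-0.85],[0,0,0,0,0,-0.85],[-0.3,-1,0,0,0,0],[-0.3,-1,0,0,0,0],[-0.3,-1,0,0,0,0],[-0.3,-1,0,0,0,0],[-0.3,-1,0,0,0,0],[-0.3,-1,0,0,0,0],[-0.3,-1,0,0,0,0]]], gripper=85)

```text
t: 2.3
position: [328.8, 418.9, 231.4]
tool_rot: [-0.096, 3.14, 0.0]
wrist_force: [0.5, 0.7, 0.0]
width: 85.1
gripper_force: 0.0
```

>>> play_rows(steps=[[[-0.3,-1,0,0,0,0],[-0.3,-1,0,0,0,0],[-0.3,-1,0,0,0,0],[-0.3,-1,0,0,0,0],[-0.3,-1,0,0,0,0],[-0.3,-1,0,0,0,0],[-0.3,-1,0,0,0,0],[-0.3,-1,0,0,0,0],[-0.3,-1,0,0,0,0],[-0.3,-1,0,0,0,0],[-0.3,-1,0,0,0,0],[0,0,0,0,0,0]]])

```text
t: 3.5
position: [448.5, 93.2, 231.6]
tool_rot: [-0.088, 3.14, -0.001]
wrist_force: [0.0, -0.2, -0.1]
width: 84.8
gripper_force: 0.0
```

```bash
cat > go.py <<'E'
# usage: go.py x y z yaw_of_tool_y : prints turn (tool axes, first) then shift after the turn, in units
from h import *; import sys
x,y,z,a=map(float,sys.argv[1:5]);o=get_obs()
R0=Rn.from_rotvec(o["tool_rot"]).as_matrix();p=np.array(o["position"])
a=np.radians(a);ty=np.array([np.cos(a),np.sin(a),0]);tz=np.array([0,0,-1.]);R1=np.stack([np.cross(ty,tz),ty,tz],1)
print("t",o["t"],"p",p.round(1),"yaw",np.degrees(np.arctan2(R0[1,1],R0[0,1])).round(1),"w",round(o["width"],1),"grip",o["gripper_force"],"F",np.round(o["wrist_force"],1),"q",np.round(o["qpos"],2))
print("turn",(np.degrees(Rn.from_matrix(R0.T@R1).as_rotvec())/6).round(2),"shift",(R1.T@(np.array([x,y,z])-p)/30).round(2))
E
python3 go.py 530 -120 130 93.5
```

```text
t 3.5 p [448.5  93.2 231.6] yaw 93.2 w 84.8 grip 0.0 F [ 0.  -0.2 -0.1] q [-0.65  0.06  0.32  2.09 -0.02  1.    1.31]
turn [-0.    0.01 -0.05] shift [-2.28 -7.26  3.39]
```

>>> play_rows(steps=[[[-0.31,-1,0,0,0,-0.05],[-0.31,-1,0,0,0,0],[-0.31,-1,0,0,0,0],[-0.31,-1,0,0,0,0],[-0.31,-1,0,0,0,0],[-0.31,-1,0.4,0,0,0],[-0.31,-1,1,0,0,0],[-0.11,-0.26,1,0,0,0],[0,0,1,0,0,0],[0,0,0,0,0,0],[0,0,0,0,0,0]]])

```text
t: 4.6
position: [530.1, -115.7, 129.8]
tool_rot: [0.105, -3.139, -0.0]
wrist_force: [0.4, -0.6, 1.3]
width: 85.0
gripper_force: 0.0
```

```bash
python3 go.py 530 -120 28 93.5
```

```text
t 4.6 p [ 530.1 -115.7  129.8] yaw 93.8 w 85.0 grip 0.0 F [ 0.4 -0.6  1.3] q [-0.29  0.36  0.47  2.02 -0.22  0.81  1.95]
turn [ 0.   -0.01  0.05] shift [ 0.01 -0.14  3.39]
```

>>> play_rows(steps=[[[0,-0.14,0.4,0,0,0.05],[0,0,0.7,0,0,0],[0,0,0.7,0,0,0],[0,0,0.7,0,0,0],[0,0,0.6,0,0,0],[0,0,0.3,0,0,0],[0,0,0,0,0,0]]])

```text
t: 5.3
position: [530.3, -120.1, 27.1]
tool_rot: [0.096, -3.14, -0.0]
wrist_force: [0.1, 0.4, 1.8]
width: 85.3
gripper_force: 0.0
```

>>> play_rows(steps=[[[0,0,0,0,0,0],[0,0,0,0,0,0],[0,0,0,0,0,0],[0,0,0,0,0,0],[0,0,0,0,0,0],[0,0,0,0,0,0],[0,0,0,0,0,0],[0,0,0,0,0,0]]], gripper=50, squeeze=40)

```text
t: 6.1
position: [531.0, -120.3, 28.3]
tool_rot: [-0.096, 3.138, -0.0]
wrist_force: [-1.1, -0.2, 7.6]
width: 61.6
gripper_force: 44.2
```

```bash
python3 go.py 530 -120 42 93.5
```

```text
t 6.1 p [ 531.  -120.3   28.3] yaw 93.5 w 61.6 grip 44.19098052196205 F [-1.1 -0.2  7.6] q [-0.2   0.52  0.39  2.07 -0.33  0.61  2.04]
turn [-0.    0.02  0.  ] shift [ 0.03  0.01 -0.46]
```

>>> play_rows(steps=[[[0,0,-0.16,0,0,0],[0,0,-0.16,0,0,0],[0,0,-0.15,0,0,0],[0,0,0,0,0,0],[0,0,0,0,0,0]]])

```text
t: 6.6
position: [530.4, -120.2, 41.6]
tool_rot: [-0.096, 3.14, -0.0]
wrist_force: [1.0, -0.1, -1.5]
width: 61.7
gripper_force: 43.8
```

```bash
python3 go.py 475 -124 42 93.5
```

```text
t 6.6 p [ 530.4 -120.2   41.6] yaw 93.5 w 61.7 grip 43.75817854888737 F [ 1.  -0.1 -1.5] q [-0.22  0.5   0.4   2.06 -0.32  0.64  2.03]
turn [-0.  0.  0.] shift [ 1.85 -0.01 -0.01]
```

Now I'll pull it off slowly along -x, which is tool +x.

>>> play_rows(steps=[[[0.1,0,0,0,0,0],[0.15,0,0,0,0,0],[0.15,0,0,0,0,0],[0.15,0,0,0,0,0],[0,0,0,0,0,0]]])

```text
t: 7.1
position: [513.0, -121.4, 41.4]
tool_rot: [0.095, -3.14, -0.0]
wrist_force: [0.3, -0.4, -0.9]
width: 61.2
gripper_force: 43.8
```

```bash
cat > v.py <<'E'
from h import *; import sys
tag=sys.argv[1]; crop=len(sys.argv)>2
im,d=get_image("side");np.savez("side.npz",im=im,d=d)
im2,d2=get_image("top");np.savez("top.npz",im=im2,d=d2)
a=cv2.resize(im[130:280,220:420],(800,600),interpolation=cv2.INTER_CUBIC)
b=cv2.resize(im2[125:290,255:465],(800,600),interpolation=cv2.INTER_CUBIC)
s=np.hstack([a,b]);s=cv2.resize(s,(800,300),interpolation=cv2.INTER_AREA)
cv2.imwrite(f"pics/{tag}.png",s[...,::-1])
E
python3 go.py 475 -124 42 93.5; python3 v.py pull
```

```text
t 7.1 p [ 513.  -121.4   41.4] yaw 93.5 w 61.2 grip 43.757085241377354 F [ 0.3 -0.4 -0.9] q [-0.21  0.48  0.4   2.1  -0.32  0.62  2.04]
turn [ 0.   -0.01 -0.  ] shift [ 1.27 -0.01 -0.02]
```

View pics/pull.png

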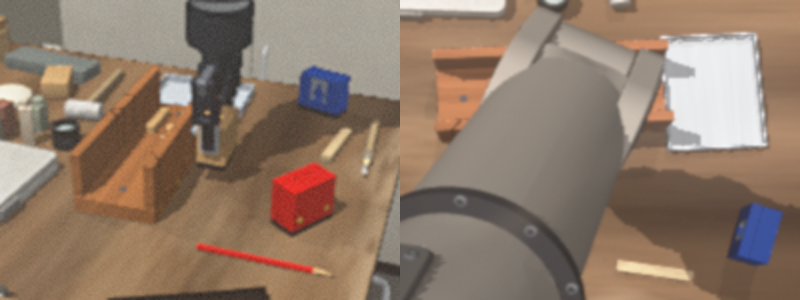

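The block is off the screw and held between the fingers (left half, around (215,135)). Next I carry it clear and lower it.

>>> play_rows(steps=[[[0.4,0,0,0,0,0],[0.6,0,0,0,0,0],[0.27,0,0.2,0,0,0],[0,0,0.3,0,0,0],[0,0,0.2,0,0,0],[0,0,0,0,0,0],[0,0,0,0,0,0]]])

```text
t: 7.9
position: [476.2, -123.6, 19.9]
tool_rot: [0.096, -3.14, 0.0]
wrist_force: [0.3, 0.2, -0.8]
width: 61.6
gripper_force: 43.8
```

>>> play_rows(steps=[[[0,0,0.06,0,0,0],[0,0,0,0,0,0],[0,0,0,0,0,0]]])

```text
t: 8.2
position: [476.4, -123.5, 18.8]
tool_rot: [-0.096, 3.139, 0.0]
wrist_force: [-0.5, 1.7, 3.8]
width: 61.4
gripper_force: 44.6
```

```bash
python3 go.py 475 -124 42 93.5; cat > st.py <<'E'
from h import *
im,d=get_image("side");W=cloud("side",d)
for r in masks_of("block_center","side")[:5]:
    P=W[r["mask"]];P=P[~np.isnan(P[:,0])]
    print(round(r["score"],2),np.round(r["box"]),np.median(P,0).round(),np.percentile(P,2,0).round(1),np.percentile(P,98,0).round(1))
E
python3 st.py
```

```text
t 8.2 p [ 476.4 -123.5   18.8] yaw 93.5 w 61.4 grip 44.640395790338516 F [-0.5  1.7  3.8] q [-0.19  0.48  0.38  2.19 -0.34  0.53  2.08]
turn [-0.    0.01  0.  ] shift [ 0.05 -0.01 -0.77]
0.8 [334. 198.  21.  28.] [461. -95.  26.] [ 456.1 -149.1    1.9] [487.8 -89.9  56.7]
0.68 [371. 161.  27.  29.] [ 426. -330.   34.] [ 396.4 -351.6    2.3] [ 460.6 -317.9   56.9]
0.64 [358. 212.  32.  37.] [389. -41.  38.] [362.8 -82.5   1. ] [420.3 -22.6  57.1]
0.35 [293. 184.  15.  15.] [ 612. -174.   30.] [ 608.9 -202.3   20.1] [ 625.1 -149.8   32.7]
```

>>> play_rows(steps=[[[0,0,0,0,0,0],[0,0,0,0,0,0],[0,0,0,0,0,0],[0,0,0,0,0,0],[0,0,0,0,0,0],[0,0,-0.5,0,0,0],[0,0,-1,0,0,0],[0,0,-1,0,0,0],[0,0,-0.3,0,0,1],[0,0,0,0,0,1],[0,0,0,0,0,1],[0,0,0,0,0,1]]], gripper=85)

```text
t: 9.5
position: [475.8, -123.5, 102.8]
tool_rot: [0.565, 3.09, 0.0]
wrist_force: [0.4, 1.1, -0.2]
width: 84.5
gripper_force: 0.0
```

>>> play_rows(steps=[[[0,0,0,0,0,1],[0,0,0,0,0,1],[0,0,0,0,0,1],[0,0,0,0,0,1],[0,0,0,0,0,1],[0,0,0,0,0,1],[0,0,0,0,0,1],[0,0,0,0,0,1],[0,0,0,0,0,1],[0,0,0,0,0,1],[0,0,0,0,0,1],[0,0,0,0,0,0]]])

```text
t: 10.7
position: [475.8, -123.5, 102.5]
tool_rot: [-2.154, -2.286, 0.001]
wrist_force: [-0.9, -0.5, 0.5]
width: 84.8
gripper_force: 0.0
```

```bash
python3 go.py 474.5 -123.5 27 3.5; python3 v.py rel;python3 st.py
```

```text
t 10.7 p [ 475.8 -123.5  102.5] yaw 3.4 w 84.8 grip 0.0 F [-0.9 -0.5  0.5] q [-0.59  0.43  0.88  2.16 -0.48  0.76  0.67]
turn [-0.    0.   -0.02] shift [ 0.   -0.04  2.52]
0.96 [359. 211.  31.  36.] [389. -42.  37.] [ 3.626e+02 -1.274e+02  3.000e-01] [419.9 -22.6  57. ]
0.7 [334. 193.  23.  33.] [470. -94.  42.] [ 456.3 -151.1    2.4] [489.6 -89.6  57. ]
0.61 [371. 162.  26.  28.] [ 426. -330.   34.] [ 396.3 -353.3    2.3] [ 460.  -317.8   57. ]
```

View pics/rel.png

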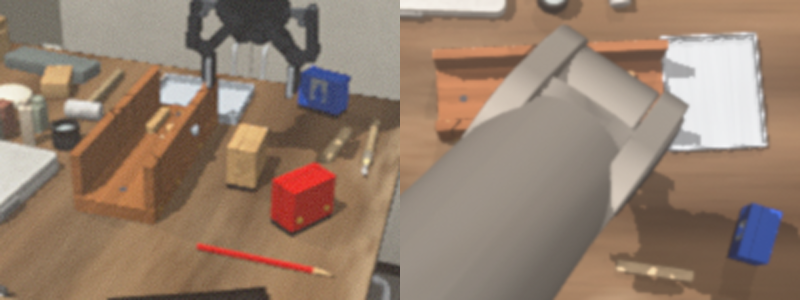

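The block stands upright and released near the centre of the left half (245,157), with the open fingers above it. I descend and grip its broad faces.

>>> play_rows(steps=[[[0,-0.04,0.5,0,0,0],[0,0,0.7,0,0,0],[0,0,0.7,0,0,0],[0,0,0.4,0,0,0],[0,0,0.2,0,0,0],[0,0,0,0,0,0]]])

```text
t: 11.5
position: [474.4, -123.9, 27.4]
tool_rot: [-2.152, -2.288, 0.001]
wrist_force: [-0.0, 0.2, 0.6]
width: 84.9
gripper_force: 0.0
```

>>> play_rows(steps=[[[0,0,0,0,0,0],[0,0,0,0,0,0],[0,0,0,0,0,0],[0,0,0,0,0,0],[0,0,0,0,0,0],[0,0,0,0,0,0],[0,0,0,0,0,0],[0,0,0,0,0,0],[0,0,0,0,0,0]]], gripper=20, squeeze=60)

```text
t: 12.4
position: [474.9, -123.5, 28.2]
tool_rot: [2.152, 2.288, 0.001]
wrist_force: [-1.5, 0.4, 11.9]
width: 33.1
gripper_force: 58.5
```

```bash
python3 go.py 474.5 -123.5 130 3.5
```

```text
t 12.4 p [ 474.9 -123.5   28.2] yaw 3.5 w 33.1 grip 58.503145426511765 F [-1.5  0.4 11.9] q [-0.45  0.54  0.72  2.2  -0.64  0.61  0.8 ]
turn [ 0.01 -0.    0.  ] shift [ 0.   -0.01 -3.39]
```

>>> play_rows(steps=[[[0,0,-0.5,0,0,0],[0,0,-1,0,0,0],[0,0,-1,0,0,0],[0,0,-1,0,0,0],[0,0,-0.5,0,0,1],[0,0,0,0,0,1],[0,0,0,0,0,1],[0,0,0,0,0,1],[0,0,0,0,0,1],[0,0,0,0,0,1],[0,0,0,0,0,1],[0,0,0,0,0,1]]])

```text
t: 13.6
position: [474.5, -123.5, 147.7]
tool_rot: [-2.899, -1.209, -0.0]
wrist_force: [-0.5, 0.1, -2.5]
width: 33.4
gripper_force: 60.4
```

>>> play_rows(steps=[[[0,0,0,0,0,1],[0,0,0,0,0,1],[0,0,0,0,0,1],[0,0,0,0,0,1],[0,0,0,0,0,1],[0,0,0,0,0,1],[0,0,0,0,0,1],[0.8,-0.57,0,0,0,0],[0.8,-0.57,0,0,0,0],[0.8,-0.57,0,0,0,0],[0.8,-0.57,0,0,0,0],[0.8,-0.57,0,0,0,0]]])

```text
t: 14.8
position: [589.9, -29.8, 147.6]
tool_rot: [-3.14, -0.097, 0.0]
wrist_force: [-0.4, -0.2, -1.5]
width: 33.3
gripper_force: 60.4
```

>>> play_rows(steps=[[[0,0,0,0,0,0],[0,0,0,0,0,0]]])

```text
t: 15.0
position: [589.0, -30.8, 147.4]
tool_rot: [3.14, 0.098, -0.001]
wrist_force: [-0.2, -0.2, -1.7]
width: 33.0
gripper_force: 60.4
```

```bash
python3 go.py 589.1 -31.2 51 -86.5; python3 v.py over; python3 st.py
```

```text
t 15.0 p [589.  -30.8 147.4] yaw -86.4 w 33.0 grip 60.40612667798996 F [-0.2 -0.2 -1.7] q [-0.89  0.74  1.23  1.92 -0.8   1.08 -0.83]
turn [0.   0.01 0.01] shift [0.   0.01 3.21]
0.84 [267. 157.  32.  31.] [575. -15. 147.] [ 556.1 -199.8   25.6] [636.   -8.4 176. ]
0.79 [356. 212.  34.  36.] [390. -41.  38.] [362.8 -82.1   1.2] [421.8 -22.9  56.9]
0.56 [369. 162.  29.  30.] [ 428. -330.   33.] [ 3.967e+02 -3.559e+02  2.000e-01] [ 462.  -317.4   56.8]
0.36 [274. 271.  90.  57.] [433. 171.  13.] [358.8  98.8   2.3] [509.4 231.5  14.6]
```

View pics/over.png

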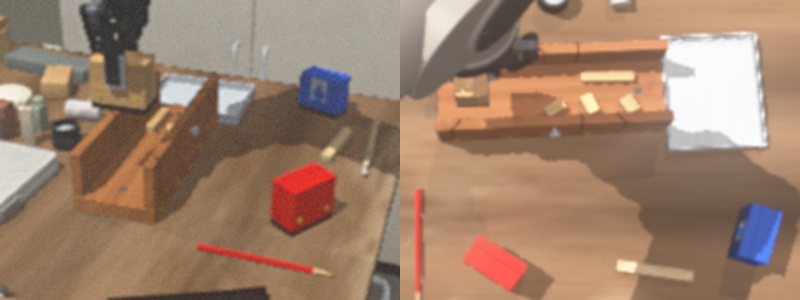

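The block is held broad-face, level and over the channel's free end (top view at (470,88)). I'll check its lateral centring against the walls.

```bash
python3 - <<'E'
from h import *
c=np.array([594.3,-116]);a=np.radians(3.5);ex=np.array([np.cos(a),np.sin(a)]);ey=np.array([-ex[1],ex[0]])
for cam in ("side","top"):
    W=cloud(cam,np.load(cam+".npz")["d"]);q=W[...,:2]-c;X=q@ex;Y=q@ey;Z=W[...,2]
    m=(Z>126)&(Z<172)&(abs(X)<60)&(Y>60)&(Y<112);print(cam,"block x",np.percentile(X[m],[1,5,50,95,99]).round(1),"y",np.percentile(Y[m],[2,50,98]).round(1),"zmin",np.percentile(Z[m],1))
    for s in (-1,1):
        m=(Z>71)&(Z<78)&(X*s>30)&(X*s<60)&(Y<50);print(" wall",np.percentile(X[m],[3,50,97]).round(1),m.sum())
    m=(Z>25)&(Z<45)&(abs(X)<33)&(Y<120);print(" offc y",np.percentile(Y[m],[1,50,99]).round(1),"z",np.percentile(Z[m],99).round(1))
E
```

```text
side block x [-32.  -31.7 -11.8  26.5  29.6] y [ 73.1 102.6 109.7] zmin 126.52554522366677
 wall [-48.7 -43.4 -36.7] 176
 wall [34.6 40.7 54.3] 53
 offc y [-813.8  -89.1  -10. ] z 44.1
top block x [-30.7 -30.5 -29.7  -9.5  -9.1] y [ 63.7  83.6 106. ] zmin 127.51306248338588
 wall [-46.  -40.1 -34.5] 474
 wall [37.9 43.4 49.7] 380
 offc y [-103.5  -51.8   67. ] z 37.8
```

>>> play_rows(steps=[[[0,0,0.4,0,0,0],[0,0,0.6,0,0,0],[0,0,0.6,0,0,0],[0,0,0.6,0,0,0],[0,0,0.5,0,0,0],[0,0,0.3,0,0,0],[0,0,0.2,0,0,0],[0,0,0,0,0,0],[0,0,0,0,0,0]]])

```text
t: 16.1
position: [589.4, -31.1, 52.0]
tool_rot: [3.14, 0.096, 0.001]
wrist_force: [0.2, 0.3, -1.7]
width: 33.3
gripper_force: 60.4
```

```bash
python3 go.py 589.1 -31.2 49 -86.5
```

```text
t 16.1 p [589.4 -31.1  52. ] yaw -86.5 w 33.3 grip 60.40763631463051 F [ 0.2  0.3 -1.7] q [-0.8   0.83  1.07  1.98 -0.93  0.94 -0.75]
turn [ 0. -0. -0.] shift [-0.01  0.    0.1 ]
```

>>> play_rows(steps=[[[0,0,0.09,0,0,0],[0,0,0,0,0,0],[0,0,0,0,0,0],[0,0,0,0,0,0]]])

```text
t: 16.5
position: [589.2, -30.9, 49.1]
tool_rot: [-3.14, -0.096, -0.0]
wrist_force: [0.2, 0.3, -1.8]
width: 33.2
gripper_force: 60.4
```

>>> play_rows(steps=[[[0,0.15,0,0,0,0],[0,0.25,0,0,0,0],[0,0.25,0,0,0,0],[0,0.25,0,0,0,0],[0,0.25,0,0,0,0],[0,0.25,0,0,0,0],[0,0.25,0,0,0,0],[0,0.25,0,0,0,0],[0,0.25,0,0,0,0],[0,0.25,0,0,0,0],[0,0.25,0,0,0,0]]])

```text
t: 17.6
position: [594.0, -110.9, 48.9]
tool_rot: [3.14, 0.096, -0.0]
wrist_force: [-0.6, -0.1, -1.6]
width: 33.7
gripper_force: 60.4
```

```bash
python3 go.py 598.3 -180.9 49 -86.5
```

```text
t 17.6 p [ 594.  -110.9   48.9] yaw -86.5 w 33.7 grip 60.40879726409912 F [-0.6 -0.1 -1.6] q [-0.64  0.83  1.05  1.95 -0.92  0.94 -0.63]
turn [0. 0. 0.] shift [-0.    2.34 -0.  ]
```

>>> play_rows(steps=[[[0,0.25,0,0,0,0],[0,0.25,0,0,0,0],[0,0.25,0,0,0,0],[0,0.25,0,0,0,0],[0,0.25,0,0,0,0],[0,0.25,0,0,0,0],[0,0.25,0,0,0,0],[0,0.25,0,0,0,0],[0,0.2,0,0,0,0],[0,0.14,-0.05,0,0,0],[0,0,-0.05,0,0,0],[0,0,0,0,0,0]]])

```text
t: 18.8
position: [598.5, -180.4, 52.1]
tool_rot: [-3.14, -0.096, -0.0]
wrist_force: [-0.2, -0.0, -1.9]
width: 33.4
gripper_force: 60.4
```

```bash
python3 go.py 602.5 -250.8 53 -86.5; python3 v.py mid
```

```text
t 18.8 p [ 598.5 -180.4   52.1] yaw -86.5 w 33.4 grip 60.404250249266624 F [-0.2 -0.  -1.9] q [-0.51  0.85  1.04  1.89 -0.91  0.96 -0.55]
turn [-0. -0.  0.] shift [-0.01  2.35 -0.03]
```

View pics/mid.png

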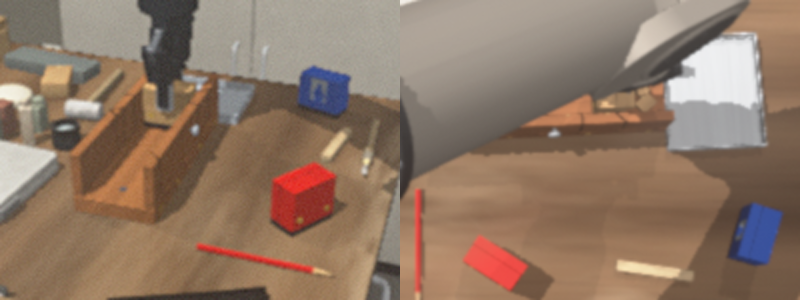

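The bed behind the block is clear (left half, around (125,175)), and the offcuts are bunched in front of the block at the tray end. I push on slowly.

>>> play_rows(steps=[[[0,0.15,0,0,0,0],[0,0.15,0,0,0,0],[0,0.15,0,0,0,0],[0,0.15,0,0,0,0],[0,0.15,0,0,0,0],[0,0.15,0,0,0,0],[0,0.15,0,0,0,0],[0,0.15,0,0,0,0],[0,0.15,0,0,0,0],[0,0.15,0,0,0,0],[0,0.15,0,0,0,0],[0,0.15,0,0,0,0]]])

```text
t: 20.1
position: [601.6, -234.7, 51.9]
tool_rot: [3.14, 0.096, -0.0]
wrist_force: [-0.3, -0.2, -1.7]
width: 33.0
gripper_force: 60.4
```

>>> play_rows(steps=[[[0,0.15,0,0,0,0],[0,0.15,0,0,0,0],[0,0.15,0,0,0,0],[0,0.15,0,0,0,0],[0,0,0,0,0,0],[0,0,0,0,0,0],[0,0,0,0,0,0]]])

```text
t: 20.8
position: [604.0, -252.2, 53.4]
tool_rot: [-3.139, -0.097, -0.004]
wrist_force: [-0.0, 7.8, 20.5]
width: 33.3
gripper_force: 63.1
```

```bash
python3 go.py 602.5 -250.8 53 -86.5; python3 v.py end; python3 - <<'E'
from h import *
c=np.array([594.3,-116]);a=np.radians(3.5);ex=np.array([np.cos(a),np.sin(a)]);ey=np.array([-ex[1],ex[0]])
for cam in ("side","top"):
    W=cloud(cam,np.load(cam+".npz")["d"])
    for n in ("offcut_strip_center","offcut_1_center"):
        for r in masks_of(n,cam)[:5]:
            P=W[r["mask"]];P=P[~np.isnan(P[:,0])];q=P[:,:2]-c
            print(cam,n,round(r["score"],2),np.round(r["box"]),"box xy",np.median(q@ex).round(),np.median(q@ey).round(),"z",np.percentile(P[:,2],[5,50,95]).round())
E
```

```text
t 20.8 p [ 604.  -252.2   53.4] yaw -86.5 w 33.3 grip 63.12987104058266 F [-0.   7.8 20.5] q [-0.37  0.87  1.02  1.82 -0.9   0.99 -0.47]
turn [-0.01 -0.02  0.01] shift [-0.05 -0.05  0.01]
side offcut_strip_center 0.32 [254. 163.  78.  80.] box xy 12.0 49.0 z [ 9. 31. 74.]
top offcut_strip_center 0.74 [393. 163.  55.  44.] box xy -34.0 -201.0 z [-1.  3. 13.]
top offcut_strip_center 0.72 [366. 269.  42.  10.] box xy -212.0 -106.0 z [ 5. 11. 15.]
```

View pics/end.png

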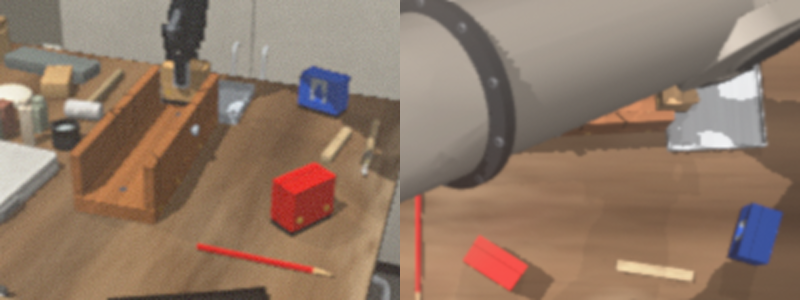

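A 20 N upward force suggests an offcut is caught between the foot and the tray rim. I lift the block and back off to look.

>>> play_rows(steps=[[[0,0,-0.2,0,0,0],[0,0,-0.4,0,0,0],[0,0,-0.8,0,0,0],[0,0,-1,0,0,0],[0,0,-1,0,0,0],[0,-0.5,0,0,0,0],[0,-1,0,0,0,0],[0,-1,0,0,0,0],[0,-1,0,0,0,0],[0,-1,0,0,0,0],[0,-1,0,0,0,0],[0,-0.7,0,0,0,0]]])

```text
t: 22.3
position: [591.2, -64.7, 154.3]
tool_rot: [-3.14, -0.098, 0.0]
wrist_force: [0.4, -0.4, -1.9]
width: 33.3
gripper_force: 60.5
```

```bash
python3 go.py 602.5 -250.8 53 -86.5; python3 - <<'E'
from h import *
c=np.array([594.3,-116]);a=np.radians(3.5);ex=np.array([np.cos(a),np.sin(a)]);ey=np.array([-ex[1],ex[0]])
im,d=get_image("top");W=cloud("top",d)
b=cv2.resize(im[135:215,350:460],(660,480),interpolation=cv2.INTER_CUBIC);cv2.imwrite("pics/tray.png",b[...,::-1])
for n in ("offcut_strip_center","offcut_1_center"):
        for r in masks_of(n,"top")[:6]:
            P=W[r["mask"]];P=P[~np.isnan(P[:,0])];q=P[:,:2]-c
            print(n,round(r["score"],2),np.round(r["box"]),"box xy",np.median(q@ex).round(),np.median(q@ey).round(),"z",np.percentile(P[:,2],[5,50,95]).round())
E
```

```text
t 22.3 p [591.2 -64.7 154.3] yaw -86.4 w 33.3 grip 60.457313507795334 F [ 0.4 -0.4 -1.9] q [-0.83  0.73  1.23  1.91 -0.79  1.1  -0.78]
turn [-0.    0.    0.01] shift [-0.    6.21  3.38]
offcut_strip_center 0.55 [402. 153.  23.  19.] box xy 31.0 -177.0 z [10. 14. 17.]
offcut_1_center 0.74 [366. 270.  44.   9.] box xy -212.0 -106.0 z [ 5. 11. 15.]
```

View pics/tray.png

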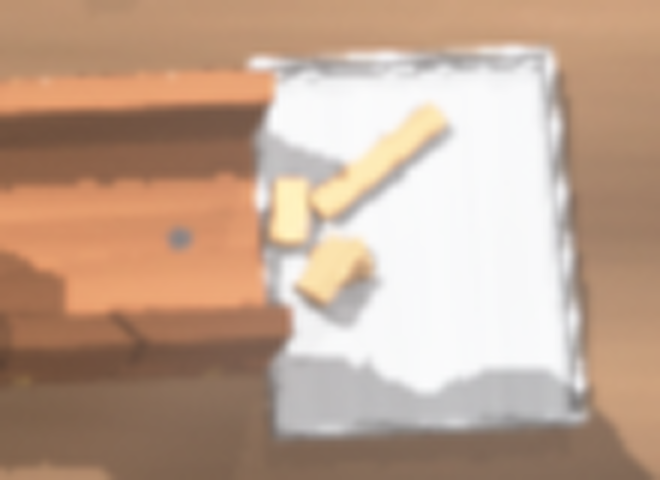

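All four offcuts are in the tray: the strip at (380,160), one stub at (290,210), and two stubs overlapping at (335,270), where the force came from. I'll check the pile height and the bed.

```bash
python3 - <<'E'
from h import *
c=np.array([594.3,-116]);a=np.radians(3.5);ex=np.array([np.cos(a),np.sin(a)]);ey=np.array([-ex[1],ex[0]])
im,d=get_image("top");W=cloud("top",d);q=W[...,:2]-c;X=q@ex;Y=q@ey;Z=W[...,2]
m=(abs(X)<66)&(Y<-134)&(Y>-238)&(Z>7)
n,L,st,ce=cv2.connectedComponentsWithStats(m.astype(np.uint8))
for i in range(1,n):
    if st[i,4]>8: k=L==i;print(st[i],"xy",X[k].mean().round(),Y[k].mean().round(),"z",np.percentile(Z[k],[5,50,98]).round(1))
im,d=get_image("side");W=cloud("side",d);q=W[...,:2]-c;X=q@ex;Y=q@ey;Z=W[...,2]
m=(abs(X)<33)&(abs(Y)<129)&(Z>27)&(Z<70);print("bed pts side",m.sum(),X[m].mean(),Y[m].mean())
E
python3 go.py 474 -60 150 -86.5
```

```text
[394 151  32  25 208] xy 25.0 -166.0 z [ 9.8 14.  19.1]
[399 173  14  14 105] xy -11.0 -156.0 z [10.7 25.  30.2]
bed pts side 0 nan nan
t 22.55 p [591.3 -67.3 154.4] yaw -86.5 w 33.3 grip 60.42723096907139 F [-0.2 -0.3 -1.9] q [-0.82  0.73  1.23  1.91 -0.79  1.1  -0.78]
turn [ 0. -0. -0.] shift [-3.89 -0.48  0.15]<stdin>:9: RuntimeWarning: Mean of empty slice.
  ret = ret.dtype.type(ret / rcount)
```

```bash
python3 go.py 475 -130 40 -86.5
```

```text
t 22.55 p [591.3 -67.3 154.4] yaw -86.5 w 33.3 grip 60.42723096907139 F [-0.2 -0.3 -1.9] q [-0.82  0.73  1.23  1.91 -0.79  1.1  -0.78]
turn [ 0. -0. -0.] shift [-4.    1.85  3.81]
```

>>> play_rows(steps=[[[-0.5,0.2,0,0,0,0],[-0.8,0.4,0,0,0,0],[-0.8,0.4,0,0,0,0],[-0.8,0.4,0,0,0,0],[-0.7,0.3,0,0,0,0],[-0.4,0.15,0,0,0,0],[0,0,0.6,0,0,0],[0,0,0.8,0,0,0],[0,0,0.8,0,0,0],[0,0,0.8,0,0,0],[0,0,0.5,0,0,0],[0,0,0.3,0,0,0]]])

```text
t: 23.75
position: [474.8, -129.9, 39.1]
tool_rot: [3.14, 0.095, -0.001]
wrist_force: [-1.2, -0.0, -1.2]
width: 33.5
gripper_force: 60.4
```

>>> play_rows(steps=[[[0,0,0,0,0,0],[0,0,0.1,0,0,0],[0,0,0.08,0,0,0],[0,0,0,0,0,0],[0,0,0,0,0,0]]])

```text
t: 24.25
position: [475.2, -129.3, 34.8]
tool_rot: [-3.14, -0.096, -0.001]
wrist_force: [-0.1, 0.8, -1.5]
width: 33.1
gripper_force: 60.4
```

```bash
python3 go.py 475 -130 40 -86.5; python3 - <<'E'
from h import *
im,d=get_image("side");W=cloud("side",d)
b=cv2.resize(im[160:260,290:430],(700,500),interpolation=cv2.INTER_CUBIC);cv2.imwrite("pics/place.png",b[...,::-1])
E
python3 st.py
```

```text
t 24.25 p [ 475.2 -129.3   34.8] yaw -86.5 w 33.1 grip 60.41990652680397 F [-0.1  0.8 -1.5] q [-0.64  0.69  1.02  2.2  -0.91  0.76 -0.5 ]
turn [-0. -0.  0.] shift [-0.01  0.02 -0.17]
0.95 [369. 160.  28.  29.] [ 427. -331.   34.] [ 396.4 -361.8    1.3] [ 463.8 -318.1   56.7]
0.92 [332. 195.  26.  24.] [ 460. -113.   32.] [ 442.9 -140.1    9.2] [ 501.7 -108.8   63.1]
0.78 [357. 211.  35.  38.] [388. -41.  39.] [363.1 -79.7   3.1] [417.6 -22.7  57. ]
```

View pics/place.png

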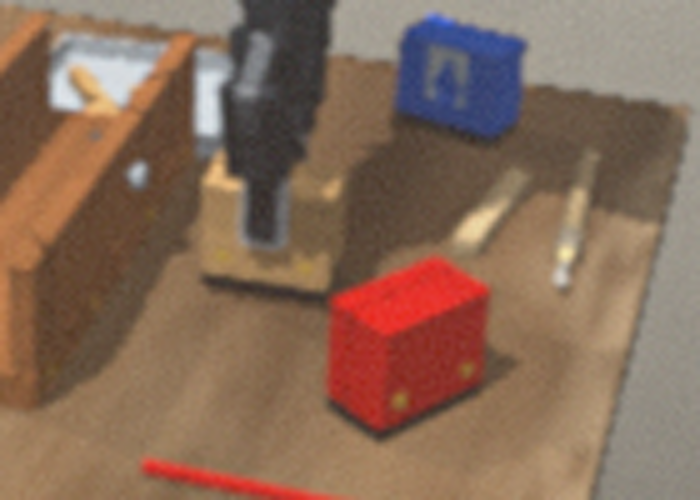

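The block is held level about 6 mm above the bench (picture (275,230)), clear of the red block. I lower it gently.

>>> play_rows(steps=[[[0,0,0.1,0,0,0],[0,0,0.08,0,0,0],[0,0,0,0,0,0],[0,0,0,0,0,0]]])

```text
t: 24.8
position: [474.9, -129.4, 29.0]
tool_rot: [3.14, 0.096, -0.0]
wrist_force: [0.3, -0.1, -1.1]
width: 32.8
gripper_force: 60.4
```

>>> play_rows(steps=[[[0,0,0.04,0,0,0],[0,0,0,0,0,0],[0,0,0,0,0,0]]])

```text
t: 25.1
position: [475.0, -129.5, 28.2]
tool_rot: [-3.14, -0.096, -0.0]
wrist_force: [-2.2, 0.3, 8.1]
width: 33.1
gripper_force: 61.6
```

Contact at 8 N. I release and retreat.

>>> play_rows(steps=[[[0,0,0,0,0,0],[0,0,0,0,0,0],[0,0,0,0,0,0],[0,0,0,0,0,0],[0,0,0,0,0,0],[0,0,0,0,0,0],[0,0,-0.5,0,0,0],[0,0,-1,0,0,0],[0,0,-1,0,0,0],[0,0,-1,0,0,0],[0,0,-1,0,0,0],[0,0,0,0,0,0]]], gripper=85)

```text
t: 26.3
position: [476.3, -129.8, 165.6]
tool_rot: [3.14, 0.096, 0.006]
wrist_force: [-0.2, 0.1, -0.4]
width: 85.2
gripper_force: 0.0
```

>>> play_rows(steps=[[[0,-1,-0.3,0,0,0],[0,-1,-0.3,0,0,0],[0,-1,0,0,0,0],[0,-1,0,0,0,0],[0,-1,0,0,0,0],[0,0,0,0,0,0],[0,0,0,0,0,0]]])

```text
t: 27.0
position: [465.6, 20.9, 180.7]
tool_rot: [-3.14, -0.099, 0.0]
wrist_force: [0.1, 0.6, 0.5]
width: 84.9
gripper_force: 0.0
```

```bash
python3 v.py fin; python3 st.py; python3 - <<'E'
from h import *
c=np.array([594.3,-116]);a=np.radians(3.5);ex=np.array([np.cos(a),np.sin(a)]);ey=np.array([-ex[1],ex[0]])
W=cloud("top",np.load("top.npz")["d"]);q=W[...,:2]-c;X=q@ex;Y=q@ey;Z=W[...,2]
m=(abs(X)<66)&(Y<-134)&(Y>-238)&(Z>7)
n,L,st,ce=cv2.connectedComponentsWithStats(m.astype(np.uint8))
for i in range(1,n):
    if st[i,4]>8: k=L==i;print(st[i],"xy",X[k].mean().round(),Y[k].mean().round(),"z",np.percentile(Z[k],[5,50,98]).round(1))
m=(abs(X+0)<200)&(Z>50)&(Z<62)&(X<-55)&(Y<60)&(Y>-90);print("blocktop",W[m].mean(0).round(1),W[m].std(0).round(1))
E
```

```text
0.94 [355. 213.  35.  33.] [389. -40.  38.] [362.6 -78.7   3.6] [419.9 -22.6  57.2]
0.86 [370. 163.  28.  28.] [ 427. -330.   33.] [ 3.963e+02 -3.589e+02  3.000e-01] [ 462.6 -317.4   56.8]
0.62 [331. 194.  30.  28.] [ 470. -113.   38.] [ 443.  -143.6    3.5] [ 502.  -109.4   57.1]
[395 151  30  26 207] xy 24.0 -166.0 z [ 9.3 14.  19. ]
[399 173  14  14 106] xy -11.0 -156.0 z [10.8 25.  30.4]
blocktop [ 469.4 -124.3   56.6] [28.4 17.8  2. ]
```

View pics/fin.png

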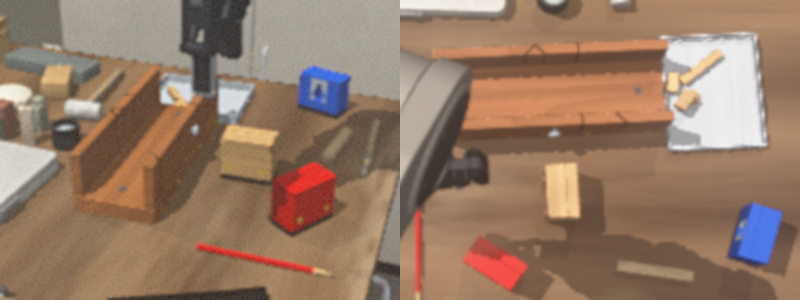

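The block stands upright on the bench (right half at (562,192)), the bed is empty, all the offcuts are in the tray (670–720, 50–110), and the arm is clear. I hand in.

```bash
python3 -c "
from plant import *
print(sign_off())"
```

```text
the job is handed in; nothing more can be done
None
```

I handed the job in with all four offcuts in the tray and the scraper block standing released and upright on its rubber foot on the bench; the judge's verdict was not shown.

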